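# Present the blue-lidded pot at the station's open front

## Task

On the coating bench, fold the white drop-front flap of the pot station fully down and leave it down, then turn the carousel until the pot with the blue lid stands squarely in the middle of the opened front. Finish while still holding the carousel firmly so that it stays still: do not let go of it at the end. Leave the bottle, the cup and the paint roller standing or lying where they are.

Things in the scene. Friction and masses are not known exactly. Their poses are not given: they have to be found in the camera images.
- station: The fixed pot station: grey plinth 310 (x) x 300 (y) x 30 mm high with clear side and back walls up to 95 mm above the bench. Origin at the centre of its underside, on the carousel's axis. Its front, closed by the flap, is its own -x side; its z points up. The front faces roughly to the robot's right (world -y), up to 28 degrees off.
- flap (a joint): Angle of the white flap (268 mm wide, 8 mm thick, 75 mm high), hinged along its lower edge on the station's front: 0 upright (closed), 1.571 (its stop) folded fully down and level, pointing out of the front. It starts upright or up to 0.3 ajar. Light friction (0.04 N m) holds it when less than about 0.4 open; beyond about 0.7 it sinks to its stop by its own weight and stays there.
- flap_bar (a point): Middle of the red round pull bar (12 mm diameter, 172 mm long, parallel to the station's y axis) that stands above the flap's upper edge on two 10 mm steel posts 160 mm apart; bar axis 140 mm from the hinge axis in the flap's plane, open gap of 59 mm between bar and panel edge. It can be pinched from above and turns between the fingers as the flap swings.
- flap_hinge (a point): Middle of the flap's hinge axis, 40 mm above the bench, 155 mm in front of the carousel's axis; the axis runs along the station's y. Does not move with the flap.
- carousel: Turning carousel: white disc, radius 130 mm, top 46 mm above the bench; five clear pots (48 mm diameter, lids 52 mm, lid tops 110 mm above the bench) fixed on it 95 mm from the axis, 72 degrees apart: one lid blue, three white, one grey. A 24 mm post in the middle carries a black square knob. Origin on the axis, 34 mm above the bench; its own -x axis points to the blue-lidded pot.
- marked_jar (a point): Centre of the top of the blue lid, 110 mm above the bench, 95 mm from the carousel's axis. To be brought to the station's front (-x side), where the carousel's axes are parallel to the station's. It starts anywhere more than 40 degrees from there. The carousel turns freely both ways (over a full turn, light friction of 0.06 N m) and stays where it is left.
- knob (a point): Centre of the black square knob on the carousel's axis: a block of 36 x 36 x 36 mm, its centre 150 mm above the bench (top at 168 mm), sides parallel to the carousel's x and y axes; it turns with the carousel and can be gripped from above, clear of the pots.
- bottle: Bystander: white bottle with red cap, 66 mm diameter, 170 mm tall, loose. Origin at the centre of its underside.
- cup: Bystander: white mixing cup, 76 mm diameter at the rim, 85 mm tall, loose. Origin at the centre of its underside.
- roller: Bystander: small paint roller lying on the bench, loose: pale sleeve 100 mm long, 38 mm diameter along its x, red handle alongside to +y (reaching 213 mm). Origin under the sleeve's centre.

How it is judged:
On the way:
1. the flap is folded fully down (value of joint flap above 1.4 rad), for 0.2 s.
At the end, for the whole second after the job is handed in: The flap is down (over 1.4 rad), the blue-lidded pot is at the station's front within 10 mm sideways of the middle, the carousel is still (under 0.05 rad/s), and the fingers hold the carousel (contact force over 3 N) (value of joint flap above 1.4 rad and x of marked_jar in the frame of station below -0.08 m and y of marked_jar in the frame of station between -0.01 and 0.01 m and angular speed of carousel below 0.05 rad/s and contact force between the fingers and carousel above 3 N); the arm keeps its last pose, push and grip.
It fails at once if the bottle, cup or roller was moved by more than 30 mm or the bottle or cup was tipped (distance of any of bottle, cup, roller from where it was at the start of the episode above 0.03 m or angle between any of bottle, cup's own z axis and vertical above 0.35 rad).
It also fails if it takes over 72 s, if anything falls off the work surface, if the arm or the gripper's body presses on something with over 40 N, if the wrist force passes 120 N, or if a joint passes its speed limit or range.

## Robot

A 7-joint arm with a two-finger parallel gripper is mounted at the origin on the work surface. World frame = base frame: x ahead of the robot, y to its left, z up, the work surface at z = 0. Lengths are in m, angles in rad, forces in N, time in s.
With the tool pointing down it reaches from about 0.425 to 0.975 m from the base axis. Payload 16.7 kg.
Tool frame: the origin (TCP) lies on the front face of the gripper's body, between the roots of the fingers; the fingertips stand 73 mm ahead of it and the grasp point (between the pads) lies 54 mm ahead of it; z points along the fingers, y is the line along which they close (so a half turn about z gives the same grasp; the last joint's range is limited). The gripper opens to 85 mm and grips with 20 to 120 N. Pads are 22 mm wide; open, the fingers measure 114 mm over their backs; the gripper's body (76 mm by 85 mm) begins 54 mm behind the grasp point. The pads swing forward as they close: fully open they stand 13 mm farther back than shut.
Start: joints at [1.099, 0.426, 0.074, 1.606, -0.034, 1.111, -0.067], TCP at [0.213, -0.64, 0.304] pointing down, gripper open.
Joint ranges: [-2.85, 2.85], [-0.5, 2.14], [-1.23, 1.37], [0.21, 2.46], [-1.02, 4.16], [0.16, 2.05], [-2.73, 2.73]. Speed limits (rad/s): [1.89, 1.89, 2.39, 2.39, 3.01, 3.01, 3.01].

## Interface

Orientations are given as a unit quaternion [w, x, y, z].
In Python, from workcell import robot gives the robot as it stands.
- The arm moves only by the tool servo_tool, never from a script. Its argument "commands" is a list of rows, each an object with "slide": the shift along the tool's x, y, z in m, a list of three; "rot": the turn, a rotation vector about the tool's x, y, z in degrees, a list of three; "claw": the finger opening in m, from 0 to 0.0854. A call has 1 to 8 rows; each row is the pose to reach, as a shift and turn from the pose commanded when the call began, along the tool's axes at that moment; what a row does not reach only later rows make up. A row lasts 1/10 s, in which the tool goes at most 50 mm and 8.59 degrees, less where a joint would pass 70% of its speed; a pose out of reach is approached as far as the arm can. A call with a gripper value outside its range is refused whole. The fingers move at their own pace and stop on an object; the grip force is fixed at half the most. Time passes only in rows, so rows that repeat a pose let the fingers close. It gives the time, the measured TCP pose, the force, the opening and the grip force at its end, in the units of the state.
- robot.sense(): the state, without advancing time (a new reading comes with each control period).
- robot.snapshot(name): name is "scene" or "top"; returns a dict with "image" (420x560x3 uint8, red, green, blue), "mtx" (3x3 intrinsics, pixels), "D" ([k1, k2, p1, p2, k3] as OpenCV has them; the pictures are not rectified), "world_to_cam" (4x4, takes a point from world to camera coordinates). Camera axes: x right, y up, looking along -z (the intrinsics and any distortion apply to the point x, -y, -z); pixel columns grow to the right and rows downward; lengths in m; the calibration is good to about 2 mm. A picture is of the moment at which its call begins. There is no depth.
- robot.job_done(): hands the job in; it is judged then, once.
Trained networks look in the newest picture that a camera, given by its name, has taken for a name from the list of things; names that differ only in an ending like _2 or _b are one class to them, and where a whole thing is asked for, a point or a joint stands for the part that bears it (a point fixed in the world has none). Each returns a list of dicts, best first, with "conf" (0 to 1); they miss things now and then, are a little off and sometimes report something else, mostly with a low value. They report only what shows in the picture. A call takes as long as a camera call.
- robot.silhouettes(target, camera): "region" (420x560 bool, what is visible of it) and "extent" ([centre column, centre row, width, height] in pixels, round what is visible of it).
- robot.spot_point(target, camera): "uv" ([column, row] in pixels: a listed point, or the origin of a listed thing).
The state is a dict: "t": time; "joint_positions": joint angles; "joint_vel": joint speeds; "effort": joint torques, N m; "tool_pos": TCP position; "orientation": TCP orientation; "ft_force": force on the tool from outside, world axes, zero at the start; "moment": the same for the moment, N m; "grip_width": finger opening in m; "grip_force": force on a finger pad.
Only numpy, scipy, OpenCV 4.12 (cv2) and the standard library are available. Lean on these libraries where they do the work, as an engineer would, in place of code of your own. Each camera call takes 0.05 s, during which the arm holds its last target. There are 200 camera calls.

## Working session

There is one attempt and no reset: what is moved stays moved. The work goes in short steps, Python scripts to look and compute and a tool call to move; the robot and the scene stay as the last step left them, time stands still between calls to the robot, and variables do not carry over. Pictures are saved under pics/ and viewed, at most 10 in all, crops included, and the job is handed in when it is done.

Besides the shell and the picture viewer there is one more tool, called after "Emit:" by a JSON object that holds its "method" and its "body". servo_tool: Moves the arm, as the interface text tells. Its arguments: {"type":"object","properties":{"commands":{"type":"array"}},"required":["commands"]}

```bash
mkdir -p pics; cat > h.py <<'E'
import numpy as np, cv2
from workcell import robot
from scipy.spatial.transform import Rotation as R
def snap(n,save=None):
    s=robot.snapshot(n)
    if save: cv2.imwrite('pics/'+save,s['image'][:,:,::-1])
    return s
def ray(s,uv):
    p=cv2.undistortPoints(np.array([[uv]],float),s['mtx'],s['D'])[0,0]
    T=np.array(s['world_to_cam']); d=T[:3,:3].T@np.array([p[0],-p[1],-1.]); c=-T[:3,:3].T@T[:3,3]
    return c,d
def atz(s,uv,z):
    c,d=ray(s,uv); return c+d*(z-c[2])/d[2]
def tri(rs):
    A=0;b=0
    for c,d in rs:
        d=d/np.linalg.norm(d);P=np.eye(3)-np.outer(d,d);A=A+P;b=b+P@c
    return np.linalg.solve(A,b)
def proj(s,p):
    T=np.array(s['world_to_cam']);q=T[:3,:3]@p+T[:3,3]
    return cv2.projectPoints(np.array([[q[0],-q[1],-q[2]]]),np.zeros(3),np.zeros(3),s['mtx'],s['D'])[0][0,0]
def tool():
    s=robot.sense();q=s['orientation'];return np.array(s['tool_pos']),R.from_quat([q[1],q[2],q[3],q[0]]),s
E
python3 - <<'E'
from h import *
np.set_printoptions(precision=4,suppress=True)
S={n:snap(n,n+'0.png') for n in('scene','top')}
for t in ['flap_bar','flap_hinge','marked_jar','knob','station','carousel','bottle','cup','roller']:
    for n in S:
        r=robot.spot_point(t,n); print(t,n,[(np.round(x['uv'],1),round(x['conf'],2)) for x in r[:3]],
          [atz(S[n],x['uv'],dict(flap_bar=.18,flap_hinge=.04,marked_jar=.11,knob=.15,carousel=.034).get(t,0))[:2] for x in r[:1]])
p,r,s=tool();print(p,r.as_matrix(),s['t'])
E
```

```text
flap_bar scene [(array([249. , 162.5]), 0.95), (array([312.9, 147.4]), 0.31)] [array([ 0.5031, -0.0951])]
flap_bar top [(array([279.4, 241.8]), 0.63)] [array([ 0.5007, -0.0837])]
flap_hinge scene [(array([259.4, 217.2]), 0.82), (array([314.7, 196.2]), 0.32)] [array([ 0.5085, -0.078 ])]
flap_hinge top [(array([277.2, 248.1]), 0.6)] [array([ 0.5013, -0.0745])]
marked_jar scene [(array([356.1, 173. ]), 0.79), (array([314.3, 207.3]), 0.28)] [array([0.5998, 0.1188])]
marked_jar top [(array([201.2, 205.2]), 0.73)] [array([0.5972, 0.1135])]
knob scene [(array([310. , 148.9]), 0.89)] [array([0.5083, 0.0688])]
knob top [(array([208.7, 240.7]), 0.66)] [array([0.5044, 0.0826])]
station scene [(array([315.3, 203.8]), 0.8)] [array([0.5156, 0.0856])]
station top [(array([221.8, 247.7]), 0.68)] [array([0.5043, 0.0756])]
carousel scene [(array([312.7, 193.1]), 0.81)] [array([0.5145, 0.0764])]
carousel top [(array([214.1, 246.5]), 0.68)] [array([0.5036, 0.0903])]
bottle scene [(array([111.6, 286.3]), 0.64), (array([354.9, 174.1]), 0.15)] [array([ 0.4445, -0.3993])]
bottle top [(array([400. , 268.7]), 0.57)] [array([ 0.455, -0.4  ])]
cup scene [(array([150.9, 315.5]), 0.86)] [array([ 0.5605, -0.3799])]
cup top [(array([394.1, 228.8]), 0.89)] [array([ 0.562 , -0.3876])]
roller scene [(array([205.2, 366.4]), 0.81)] [array([ 0.7156, -0.3694])]
roller top [(array([382.4, 173.6]), 0.63)] [array([ 0.7161, -0.3604])]
[ 0.2134 -0.6403  0.3039] [[ 0.9487  0.3162 -0.    ]
 [ 0.3162 -0.9487  0.0001]
 [ 0.     -0.0001 -1.    ]] 1.0
```

View pics/scene0.png

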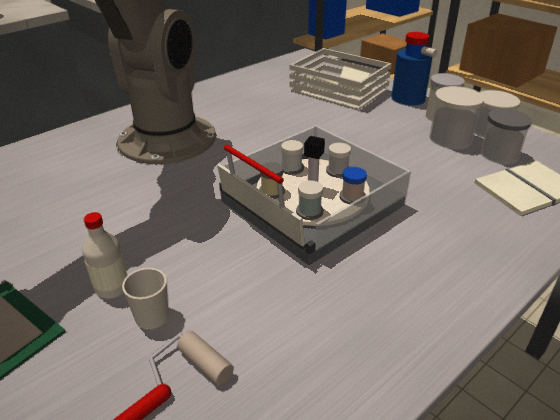

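View pics/top0.png

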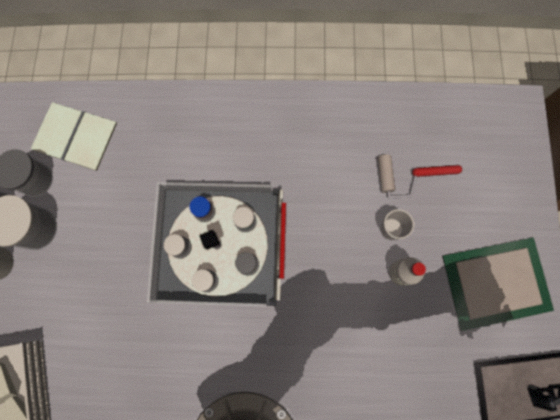

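The scene view shows the red bar from (228,148) to (280,179), the blue lid at (355,173) and the knob at (315,148). In the top view the bar is at column 283, rows 203–278, the blue lid at (201,207) and the knob at (210,240). The bottle, cup and roller are well to the right of the station. Next I'll refine the geometry by colour.

```bash
cat > geo.py <<'E'
from h import *
from scipy.optimize import least_squares
np.set_printoptions(precision=4,suppress=True)
def big(m,near):
    n,l,st,c=cv2.connectedComponentsWithStats(m.astype(np.uint8))
    k=[i for i in range(1,n) if st[i,4]>25]; i=min(k,key=lambda i:np.hypot(*(c[i]-near))); return np.argwhere(l==i)[:,::-1].astype(np.float32),c[i]
def barends(s,near):
    im=s['image'].astype(int);m=(im[...,0]>110)&(im[...,1]<60)&(im[...,2]<60)
    p,c=big(m,near); v=np.linalg.svd(p-c,full_matrices=False)[2][0]; t=(p-c)@v
    e=[c+v*t.min(),c+v*t.max()]; return e
def knobc(name):
    r=robot.silhouettes('knob',name);return r
def jar(s,near):
    im=s['image'].astype(int);m=(im[...,2]>90)&(im[...,0]<80)&(im[...,2]-im[...,0]>60)
    return big(m,near)
E
python3 - <<'E'
from geo import *
S={n:snap(n) for n in('scene','top')}
a=barends(S['scene'],(254,163));b=barends(S['top'],(283,240));print(a,b)
a.sort(key=lambda e:e[0]); b.sort(key=lambda e:-e[1]) # scene left end = near robot = top bottom
E_=[tri([ray(S['scene'],a[i]),ray(S['top'],b[i])]) for i in (0,1)]
print(E_,np.linalg.norm(E_[1]-E_[0])); d=E_[1]-E_[0];print('bar yaw',np.degrees(np.arctan2(d[1],d[0])),'mid',sum(E_)/2)
J={}
for n,near in(('scene',(355,173)),('top',(201,207))):
    p,c=jar(S[n],near);J[n]=c;print(n,len(p),c,p.min(0),p.max(0))
print('jar lid body c',tri([ray(S[n],J[n]) for n in J]))
im=S['top']['image'].astype(int);p,c=big(im.max(2)<40,(210,240));print('black top',len(p),c,cv2.minAreaRect(p),atz(S['top'],c,.166))
for t,z in(('knob',.15),('marked_jar',.11),('flap_hinge',.04)):
    uv={n:robot.spot_point(t,n)[0]['uv'] for n in S}; print(t,tri([ray(S[n],uv[n]) for n in S]),[atz(S[n],uv[n],z) for n in S])
# lid circles in top view: all lids
g=cv2.cvtColor(S['top']['image'],cv2.COLOR_RGB2GRAY)
big_=cv2.resize(S['top']['image'][170:315,135:300],None,fx=4.5,fy=4.1,interpolation=cv2.INTER_CUBIC);cv2.imwrite('pics/crop1.png',big_[:,:,::-1])
E
```

```text
[array([223.9576, 145.0696]), array([280.1981, 179.3169])] [array([283.22  , 202.9772]), array([281.0558, 277.0309])]
[array([ 0.4205, -0.091 ,  0.1839]), array([ 0.5901, -0.091 ,  0.1807])] 0.16961727012540095
bar yaw -0.023504190642165402 mid [ 0.5053 -0.091   0.1823]
scene 250 [354.312 172.992] [343. 167.] [366. 180.]
top 320 [199.525  206.2844] [190. 196.] [209. 216.]
jar lid body c [0.5951 0.1182 0.108 ]
black top 220 [209.6182 239.3091] ((209.50003051757812, 239.50003051757812), (15.652474403381348, 14.758047103881836), 63.43495178222656) [0.5057 0.0775 0.166 ]
knob [0.5003 0.0832 0.1486] [array([0.5018, 0.0805, 0.15  ]), array([0.5006, 0.0836, 0.15  ])]
marked_jar [0.5939 0.1176 0.1122] [array([0.5911, 0.1188, 0.11  ]), array([0.5954, 0.1194, 0.11  ])]
flap_hinge [ 0.5055 -0.0762  0.0485] [array([ 0.4979, -0.0668,  0.04  ]), array([ 0.505, -0.078,  0.04 ])]
```

View pics/crop1.png

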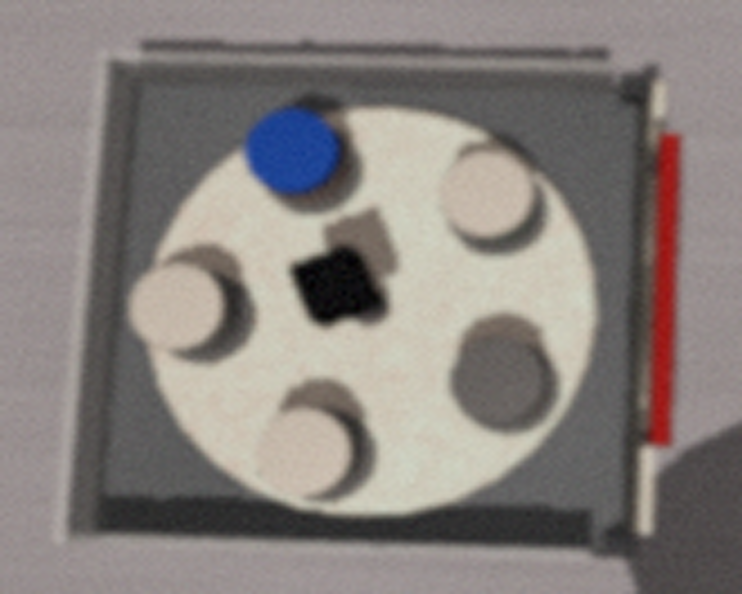

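The bar lies along world x, with its middle at (0.505,-0.091,0.182), so the station front faces world -y. The axis is at about (0.505,0.079) and the blue lid is at 23° as seen from it. I'll go behind the bar with closed fingers and hook it outward.

Emit:
{"method": "servo_tool", "body": {"commands": [{"slide":[0.463,-0.468,0],"rot":[0,0,-71.6],"claw":0.0},{"slide":[0.463,-0.468,0],"rot":[0,0,-71.6],"claw":0.0},{"slide":[0.463,-0.468,0],"rot":[0,0,-71.6],"claw":0.0},{"slide":[0.463,-0.468,0],"rot":[0,0,-71.6],"claw":0.0},{"slide":[0.463,-0.468,0],"rot":[0,0,-71.6],"claw":0.0},{"slide":[0.463,-0.468,0],"rot":[0,0,-71.6],"claw":0.0},{"slide":[0.463,-0.468,0],"rot":[0,0,-71.6],"claw":0.0},{"slide":[0.463,-0.468,0],"rot":[0,0,-71.6],"claw":0.0}]}}

```text
t: 2.2
tool_pos: [0.3909, -0.2797, 0.3043]
orientation: [0.0, 0.722, 0.692, -0.0]
ft_force: [1.4, -0.1, 0.2]
grip_width: 0.0002
grip_force: 0.0
```

```bash
cat > to.py <<'E'
import sys
from h import *
np.set_printoptions(precision=4,suppress=True)
# usage: to.py x y z yaw_of_tool_y_deg ; prints slide and rot from here
p,r,s=tool();M=r.as_matrix();x,y,z,a=map(float,sys.argv[1:5]);a=np.radians(a)
Y=np.array([np.cos(a),np.sin(a),0]);Z=np.array([0,0,-1.]);T=np.c_[np.cross(Y,Z),Y,Z]
print('slide',M.T@(np.array([x,y,z])-p),'rot',np.degrees((r.inv()*R.from_matrix(T)).as_rotvec()),'yawY',np.degrees(np.arctan2(M[1,1],M[0,1])))
print(s['t'],p,'j',np.array(s['joint_positions']),'f',np.array(s['ft_force']),s['grip_width'],s['grip_force'])
E
python3 to.py .505 -.05 .304 0
```

```text
slide [0.2344 0.1041 0.0002] rot [ 0.0345  0.0388 -2.4681] yawY -2.468080129316901
2.2 [ 0.3909 -0.2797  0.3043] j [ 0.7878  0.1243 -0.3242  2.0119  0.047   1.0114  0.3979] f [ 1.439  -0.1016  0.1775] 0.00015224890749704182 0.0
```

Emit:
{"method": "servo_tool", "body": {"commands": [{"slide":[0.234,0.104,0],"rot":[0,0,-2.5],"claw":0.0},{"slide":[0.234,0.104,0],"rot":[0,0,-2.5],"claw":0.0},{"slide":[0.234,0.104,0],"rot":[0,0,-2.5],"claw":0.0},{"slide":[0.234,0.104,0],"rot":[0,0,-2.5],"claw":0.0},{"slide":[0.234,0.104,0],"rot":[0,0,-2.5],"claw":0.0},{"slide":[0.234,0.104,0],"rot":[0,0,-2.5],"claw":0.0},{"slide":[0.234,0.104,0],"rot":[0,0,-2.5],"claw":0.0},{"slide":[0.234,0.104,0],"rot":[0,0,-2.5],"claw":0.0}]}}

```text
t: 3.0
tool_pos: [0.5054, -0.054, 0.3038]
orientation: [-0.0, 0.709, 0.705, -0.0]
ft_force: [-0.5, -0.9, -1.0]
grip_width: -0.0002
grip_force: 0.0
```

```bash
python3 to.py .505 -.05 .218 0; python3 -c "
from h import *;snap('scene','s2.png')"
```

```text
slide [ 0.004  -0.0004  0.0858] rot [-0.0271  0.0213 -0.3576] yawY -0.3576031724966486
3.0 [ 0.5054 -0.054   0.3038] j [ 0.4467  0.1921 -0.523   1.9475  0.1118  1.0304 -0.1323] f [-0.5354 -0.8942 -0.9693] -0.00019440925822143215 0.0
```

View pics/s2.png

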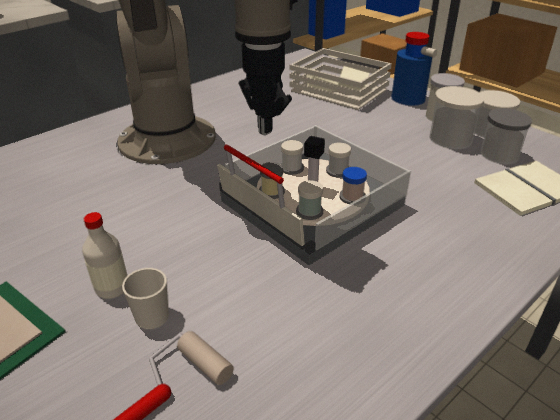

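The closed fingertips are at (265,130), above and behind the bar. I'll descend and pull outward.

Emit:
{"method": "servo_tool", "body": {"commands": [{"slide":[0.004,0,0.04],"rot":[0,0,-0.4],"claw":0.0},{"slide":[0.004,0,0.086],"rot":[0,0,-0.4],"claw":0.0},{"slide":[0.004,0,0.086],"rot":[0,0,-0.4],"claw":0.0},{"slide":[-0.015,0,0.086],"rot":[0,0,-0.4],"claw":0.0},{"slide":[-0.035,0,0.086],"rot":[0,0,-0.4],"claw":0.0},{"slide":[-0.055,0,0.09],"rot":[0,0,-0.4],"claw":0.0},{"slide":[-0.075,0,0.097],"rot":[0,0,-0.4],"claw":0.0},{"slide":[-0.09,0,0.105],"rot":[0,0,-0.4],"claw":0.0}]}}

```text
t: 3.85
tool_pos: [0.5056, -0.1453, 0.2007]
orientation: [0.001, 0.707, 0.707, 0.0]
ft_force: [0.6, 2.2, -0.1]
grip_width: 0.0002
grip_force: 0.5
```

Emit:
{"method": "servo_tool", "body": {"commands": [{"slide":[-0.015,0,0.01],"rot":[0,0,0],"claw":0.0},{"slide":[-0.03,0,0.02],"rot":[0,0,0],"claw":0.0},{"slide":[-0.045,0,0.03],"rot":[0,0,0],"claw":0.0},{"slide":[-0.045,0,0.03],"rot":[0,0,0],"claw":0.0},{"slide":[-0.045,0,0.03],"rot":[0,0,0],"claw":0.0},{"slide":[-0.045,0,0.03],"rot":[0,0,0],"claw":0.0}]}}

```text
t: 4.45
tool_pos: [0.5052, -0.1823, 0.1667]
orientation: [-0.004, 0.705, 0.709, 0.002]
ft_force: [4.5, 35.1, -20.1]
grip_width: -0.0004
grip_force: 17.3
```

```bash
python3 to.py .505 .079 .30 0; python3 -c "
from h import *;snap('scene','s3.png')"
```

```text
slide [ 0.2623  0.0012 -0.1313] rot [-0.1665 -0.4416  0.3831] yawY 0.38375713685185303
4.45 [ 0.5052 -0.1823  0.1667] j [ 0.5865  0.4084 -0.4327  2.0089  0.2299  0.7761  0.0261] f [  4.5056  35.0873 -20.0791] -0.00042037417196529085 17.346298098564148
```

View pics/s3.png

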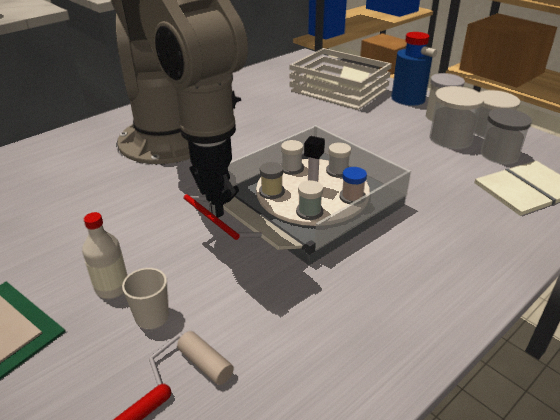

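The flap is partly down with the finger still in the gap, and there is about 40 N on the tool. I'll measure the bar before moving on.

```bash
python3 - <<'E'
from geo import *
S={n:snap(n) for n in('scene','top')}
a=barends(S['scene'],(211,216));print(a)
# constrain by bar circle: points on plane x; use end x known .5053±.086
a.sort(key=lambda e:e[0])
for e,x in zip(a,(.4205,.5901)):
    c,d=ray(S['scene'],e);q=c+d*(x-c[0])/d[0];print(q, 'r',np.hypot(q[1]+.076,q[2]-.04),'ang',np.arctan2(-.076-q[1],q[2]-.04))
print(tool()[2]['ft_force'],tool()[2]['moment'])
cv2.imwrite('pics/c3.png',cv2.resize(S['scene']['image'][120:270,150:330],None,fx=4,fy=4,interpolation=cv2.INTER_CUBIC)[:,:,::-1])
E
```

```text
[array([185.0372, 194.9433]), array([197.6572, 207.3305])]
[ 0.4205 -0.1993  0.1092] r 0.1413382474444845 ang 1.0595009874063737
[ 0.5901 -0.2729  0.2055] r 0.2572184398419013 ang 0.8719248532577505
[  6.1209  34.5261 -20.4858] [ 7.5878 -1.1708 -0.0332]
```

View pics/c3.png

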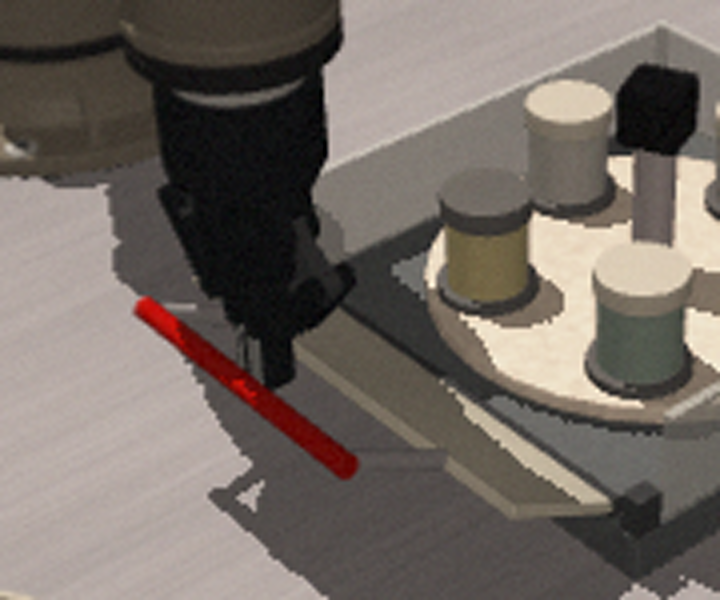

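The 40 N lies along the bar-to-hinge line, so the vertical finger is binding on the bar by friction. The flap is at 1.06 rad, past the point where it sinks by itself, so I'll back off and let it fall.

Emit:
{"method": "servo_tool", "body": {"commands": [{"slide":[0.01,0,0],"rot":[0,0,0],"claw":0.0},{"slide":[0.02,0,0],"rot":[0,0,0],"claw":0.0},{"slide":[0.025,0,0],"rot":[0,0,0],"claw":0.0},{"slide":[0.025,0,0],"rot":[0,0,0],"claw":0.0},{"slide":[0.025,0,0],"rot":[0,0,0],"claw":0.0},{"slide":[0.025,0,-0.04],"rot":[0,0,0],"claw":0.0},{"slide":[0.025,0,-0.08],"rot":[0,0,0],"claw":0.0},{"slide":[0.025,0,-0.13],"rot":[0,0,0],"claw":0.0}]}}

```text
t: 5.4
tool_pos: [0.5045, -0.1635, 0.2996]
orientation: [-0.001, 0.707, 0.707, -0.0]
ft_force: [0.2, -0.6, -0.6]
grip_width: -0.0001
grip_force: 0.0
```

```bash
python3 to.py .505 .079 .30 23; python3 -c "
from h import *;snap('scene','s4.png')"
```

```text
slide [ 0.2425  0.0007 -0.0002] rot [ -0.1011  -0.0691 -22.9458] yawY 0.05427859187276199
5.4 [ 0.5045 -0.1635  0.2996] j [ 0.6078  0.2304 -0.478   1.9083  0.122   1.0333  0.0786] f [ 0.1631 -0.6377 -0.616 ] -0.00010695180142853546 0.0
```

View pics/s4.png

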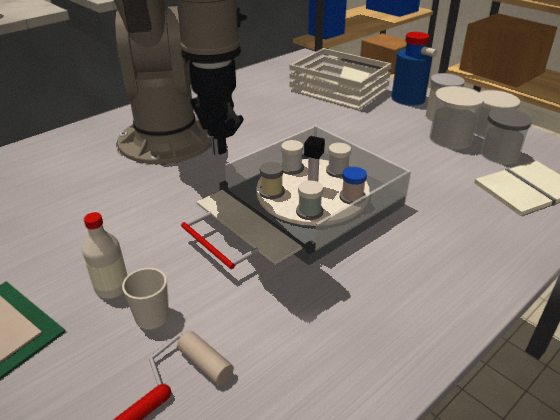

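The flap now lies level, with the bar at (182,225)–(233,265). I'll confirm that numerically on the way to the knob.

Emit:
{"method": "servo_tool", "body": {"commands": [{"slide":[0.242,0,0],"rot":[0,0,-23],"claw":0.085},{"slide":[0.242,0,0],"rot":[0,0,-23],"claw":0.085},{"slide":[0.242,0,0],"rot":[0,0,-23],"claw":0.085},{"slide":[0.242,0,0],"rot":[0,0,-23],"claw":0.085},{"slide":[0.242,0,0],"rot":[0,0,-23],"claw":0.085},{"slide":[0.242,0,0],"rot":[0,0,-23],"claw":0.085},{"slide":[0.242,0,0],"rot":[0,0,-23],"claw":0.085},{"slide":[0.242,0,0],"rot":[0,0,-23],"claw":0.085}]}}

```text
t: 6.25
tool_pos: [0.5051, 0.0777, 0.2989]
orientation: [0.0, 0.552, 0.834, -0.0]
ft_force: [0.9, -1.1, -0.2]
grip_width: 0.0852
grip_force: 0.0
```

```bash
python3 to.py .505 .079 .204 23; python3 - <<'E'
from geo import *
S={n:snap(n) for n in('scene','top')}
a=barends(S['scene'],(208,245));b=barends(S['top'],(310,240))
a.sort(key=lambda e:e[0]); b.sort(key=lambda e:-e[1])
E_=[tri([ray(S['scene'],a[i]),ray(S['top'],b[i])]) for i in (0,1)];print(E_)
d=E_[1]-E_[0];print('yaw',np.degrees(np.arctan2(d[1],d[0])))
for n,near in(('scene',(355,173)),('top',(201,207))): print(jar(S[n],near)[1])
E
```

```text
slide [0.0012 0.0004 0.0948] rot [-0.0148  0.0202 -0.    ] yawY 22.999994321097237
6.25 [0.5051 0.0777 0.2989] j [ 0.3225  0.2253 -0.6821  1.9405  0.1653  1.0314 -0.0312] f [ 0.9113 -1.1205 -0.2159] 0.08517816642446746 0.0
[array([ 0.4667, -0.2222,  0.0775]), array([ 0.5855, -0.2139,  0.0381])]
yaw 4.040892437892336
[404.9529  54.7882]Traceback (most recent call last):
  File "<stdin>", line 7, in <module>
  File "geo.py", line 15, in jar
    return big(m,near)
  File "geo.py", line 6, in big
    k=[i for i in range(1,n) if st[i,4]>25]; i=min(k,key=lambda i:np.hypot(*(c[i]-near))); return np.argwhere(l==i)[:,::-1].astype(np.float32),c[i]
                                               ~~~^^^^^^^^^^^^^^^^^^^^^^^^^^^^^^^^^^^^^^^
ValueError: min() iterable argument is empty
```

The visible bar end is at z=0.038, so the flap is fully down. Next I'll descend and grip the knob.

Emit:
{"method": "servo_tool", "body": {"commands": [{"slide":[0,0,0.045],"rot":[0,0,0],"claw":0.085},{"slide":[0.001,0,0.093],"rot":[0,0,0],"claw":0.085},{"slide":[0.001,0,0.093],"rot":[0,0,0],"claw":0.085},{"slide":[0.001,0,0.093],"rot":[0,0,0],"claw":0.02},{"slide":[0.001,0,0.093],"rot":[0,0,0],"claw":0.02},{"slide":[0.001,0,0.093],"rot":[0,0,0],"claw":0.02},{"slide":[0.001,0,0.093],"rot":[0,0,0],"claw":0.02},{"slide":[0.001,0,0.093],"rot":[0,0,0],"claw":0.02}]}}

```text
t: 7.15
tool_pos: [0.5081, 0.081, 0.209]
orientation: [0.003, 0.551, 0.834, 0.003]
ft_force: [18.4, 5.9, 3.1]
grip_width: 0.0351
grip_force: 63.5
```

```bash
python3 to.py .505 .079 .205 -90
```

```text
slide [-0.0007 -0.0037  0.004 ] rot [  0.4139  -0.4697 113.0807] yawY 23.081965131716554
7.15 [0.5081 0.081  0.209 ] j [ 0.2687  0.343  -0.6511  2.0261  0.2762  0.8485 -0.1341] f [18.4373  5.9343  3.0584] 0.035113865885900555 63.45738172531128
```

The knob is gripped, with an 18 N side load that shows the centre is about 4 mm along +y. I'll correct for that and turn in stages.

Emit:
{"method": "servo_tool", "body": {"commands": [{"slide":[0,0.004,0],"rot":[0,0,0],"claw":0.02},{"slide":[0,0.004,0],"rot":[0,0,7],"claw":0.02},{"slide":[0,0.004,0],"rot":[0,0,14],"claw":0.02},{"slide":[0,0.004,0],"rot":[0,0,21],"claw":0.02},{"slide":[0,0.004,0],"rot":[0,0,28],"claw":0.02},{"slide":[0,0.004,0],"rot":[0,0,35],"claw":0.02},{"slide":[0,0.004,0],"rot":[0,0,40],"claw":0.02},{"slide":[0,0.004,0],"rot":[0,0,40],"claw":0.02}]}}

```text
t: 7.95
tool_pos: [0.5082, 0.0813, 0.2088]
orientation: [0.001, 0.805, 0.594, 0.0]
ft_force: [-16.0, -6.1, 35.6]
grip_width: 0.0352
grip_force: 67.9
```

```bash
python3 to.py .508 .081 .205 -90
```

```text
slide [-0.0003 -0.0002  0.0038] rot [ 0.1267 -0.0196 72.8542] yawY -17.145713566749887
7.95 [0.5082 0.0813 0.2088] j [ 0.1476  0.3212 -0.5073  2.0278  0.2099  0.8409 -0.7779] f [-16.0321  -6.0671  35.5778] 0.03520959117027952 67.90661215782166
```

Emit:
{"method": "servo_tool", "body": {"commands": [{"slide":[-0.001,-0.0015,-0.002],"rot":[0,0,0],"claw":0.02},{"slide":[-0.001,-0.0015,-0.003],"rot":[0,0,0],"claw":0.02},{"slide":[-0.001,-0.0015,-0.003],"rot":[0,0,0],"claw":0.02}]}}

```text
t: 8.25
tool_pos: [0.5079, 0.0811, 0.2091]
orientation: [0.0, 0.803, 0.595, 0.002]
ft_force: [22.7, 4.5, -38.7]
grip_width: 0.035
grip_force: 70.2
```

```bash
python3 to.py .508 .081 .205 -90
```

```text
slide [-0.0001  0.0001  0.0041] rot [ 0.0481 -0.241  73.0766] yawY -16.92352287237849
8.25 [0.5079 0.0811 0.2091] j [ 0.1512  0.3195 -0.5093  2.0296  0.2071  0.8374 -0.7707] f [ 22.6815   4.5192 -38.689 ] 0.0350186190596844 70.15200018882751
```

Contact stiffness is about 25 N/mm, so I'll go back half of that correction and continue turning.

Emit:
{"method": "servo_tool", "body": {"commands": [{"slide":[0.0004,0.0008,0.0015],"rot":[0,0,0],"claw":0.02},{"slide":[0.0004,0.0008,0.0015],"rot":[0,0,7],"claw":0.02},{"slide":[0.0004,0.0008,0.0015],"rot":[0,0,14],"claw":0.02},{"slide":[0.0004,0.0008,0.0015],"rot":[0,0,20],"claw":0.02},{"slide":[0.0004,0.0008,0.0015],"rot":[0,0,20],"claw":0.02}]}}

```text
t: 8.75
tool_pos: [0.5079, 0.0812, 0.2089]
orientation: [0.0, 0.895, 0.446, 0.001]
ft_force: [-0.3, -0.8, 8.8]
grip_width: 0.0351
grip_force: 76.4
```

```bash
python3 to.py .508 .081 .209 -90
```

```text
slide [-0.0001  0.0002 -0.0001] rot [ 0.0515 -0.1171 52.9625] yawY -37.037591234569824
8.75 [0.5079 0.0812 0.2089] j [ 0.0924  0.3108 -0.4405  2.032   0.178   0.8327 -1.0961] f [-0.2774 -0.8361  8.8019] 0.0350842209336291 76.44726276397705
```

Emit:
{"method": "servo_tool", "body": {"commands": [{"slide":[0,0,0],"rot":[0,0,7],"claw":0.02},{"slide":[0,0,0],"rot":[0,0,14],"claw":0.02},{"slide":[0,0,0],"rot":[0,0,21],"claw":0.02},{"slide":[0,0,0],"rot":[0,0,26],"claw":0.02},{"slide":[0,0,0],"rot":[0,0,26],"claw":0.02}]}}

```text
t: 9.25
tool_pos: [0.5078, 0.0814, 0.2089]
orientation: [0.0, 0.972, 0.234, 0.001]
ft_force: [-2.3, -0.4, 10.8]
grip_width: 0.0349
grip_force: 76.7
```

Emit:
{"method": "servo_tool", "body": {"commands": [{"slide":[0,0,0],"rot":[0,0,7],"claw":0.02},{"slide":[0,0,0],"rot":[0,0,14],"claw":0.02},{"slide":[0,0,0],"rot":[0,0,21],"claw":0.02},{"slide":[0,0,0],"rot":[0,0,27],"claw":0.02},{"slide":[0,0,0],"rot":[0,0,27],"claw":0.02},{"slide":[0,0,0],"rot":[0,0,27],"claw":0.02}]}}

```text
t: 9.85
tool_pos: [0.5078, 0.0817, 0.2089]
orientation: [-0.0, 1.0, 0.003, 0.001]
ft_force: [-4.3, 1.6, 10.5]
grip_width: 0.0346
grip_force: 76.7
```

```bash
python3 to.py .508 .081 .209 -90; python3 - <<'E'
from geo import *
S={n:snap(n,n+'5.png') for n in('scene','top')}
for n in S: print(n,[(x['uv'],x['conf'],atz(S[n],x['uv'],.11)) for x in robot.spot_point('marked_jar',n)[:2]], [(proj(S[n],np.array([.508,-.014,.11])))])
try:
    p,c=jar(S['scene'],(282,210));print(len(p),c,p.min(0),p.max(0),atz(S['scene'],c,.106))
    p,c=jar(S['top'],(258,240));print(len(p),c,p.min(0),p.max(0),atz(S['top'],c,.108))
    b=barends(S['top'],(310,240)); print(b,[atz(S['top'],e,.04) for e in b])
    b=barends(S['scene'],(208,245)); print(b,[atz(S['scene'],e,.04) for e in b])
except Exception as e: print(e)
E
```

```text
slide [ 0.0002  0.0007 -0.0001] rot [-0.0348 -0.1003  0.3071] yawY -89.69284247064908
9.85 [0.5078 0.0817 0.2089] j [-0.0543  0.2926 -0.2687  2.0405  0.1049  0.8193 -1.9491] f [-4.2804  1.5792 10.4994] 0.03461636574136937 76.70461177825928
scene [([284.3, 181.9], 0.62, array([ 0.5218, -0.0186,  0.11  ])), ([206.3, 365.1], 0.5, array([ 0.788 , -0.4063,  0.11  ]))] [array([281.4805, 178.4601])]
top [] [array([251.4558, 241.8972])]
90 [277.2111 182.0667] [270. 176.] [288. 186.] [ 0.5077 -0.0259  0.106 ]
131 [256.7786 242.3664] [253. 233.] [261. 252.] [ 0.5073 -0.0268  0.108 ]
[array([331.3631, 215.9845]), array([330.3919, 256.0095])] [array([ 0.5875, -0.2144,  0.04  ]), array([ 0.4829, -0.2115,  0.04  ])]
[array([181.8122, 223.051 ]), array([231.0928, 265.2284])] [array([ 0.4141, -0.2125,  0.04  ]), array([ 0.5875, -0.2146,  0.04  ])]
```

View pics/scene5.png

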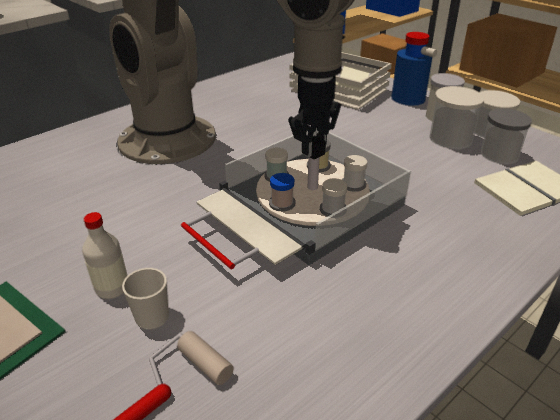

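View pics/top5.png

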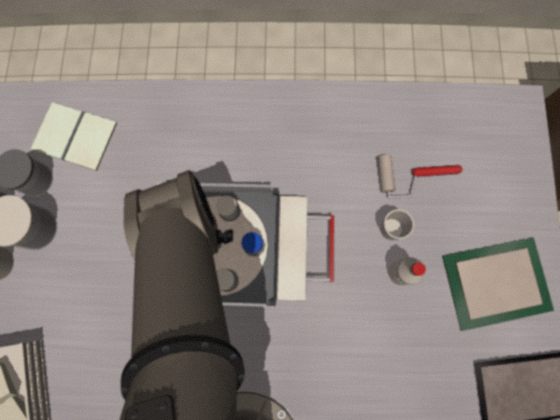

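The flap is down and the blue lid is at (253,243) in the top view, roughly central. The bottle, cup and roller have not moved. I'll compare the lid with the panel's midline more precisely.

```bash
python3 - <<'E'
from geo import *
S={n:snap(n) for n in('scene','top')}
for n,near in(('top',(253,243)),('scene',(282,182))):
    s=S[n];h=cv2.cvtColor(s['image'],cv2.COLOR_RGB2HSV)
    m=(h[...,0]>100)&(h[...,0]<130)&(h[...,1]>130)&(h[...,2]>25)
    p,c=big(m,near);e=cv2.fitEllipse(cv2.convexHull(p));print(n,'lid',len(p),p.min(0),p.max(0),e,atz(s,e[0],.108),atz(s,(p.min(0)+p.max(0))/2,.106))
    im=s['image'].astype(int);red=(h[...,1]>150)&((h[...,0]<8)|(h[...,0]>172))&(h[...,2]>50)
    p,c=big(red,(331,248) if n=='top' else (208,245))
    v=np.linalg.svd(p-c,full_matrices=False)[2][0];t=(p-c)@v;E_=[c+v*t.min(),c+v*t.max()]
    W=[atz(s,q,.042) for q in E_];d=W[1]-W[0];print('bar',E_,W,np.linalg.norm(d),sum(W)/2)
s=S['top'];sub=s['image'][185:312,282:304].astype(int).min(2).mean(1)
g=np.diff(sub);i,j=g.argmax(),g.argmin();print('panel rows',185+i+.5,185+j+.5,[atz(s,(293,185+k+.5),.044) for k in(i,j)])
print([(x['conf'],x['extent'],) for x in robot.silhouettes('flap','top')[:1]])
E
```

```text
top lid 317 [242. 233.] [261. 252.] ((251.8485870361328, 242.4110870361328), (19.477895736694336, 20.066078186035156), 156.60255432128906) [ 0.507  -0.0148  0.108 ] [ 0.507  -0.0138  0.106 ]
bar [array([331.0952, 215.9976]), array([330.9466, 271.9999])] [array([ 0.5871, -0.2136,  0.042 ]), array([ 0.442 , -0.2126,  0.042 ])] 0.1450511421477729 [ 0.5145 -0.2131  0.042 ]
scene lid 357 [270. 173.] [293. 190.] ((281.5323486328125, 181.41946411132812), (17.82990837097168, 24.89366912841797), 90.80524444580078) [ 0.5143 -0.0196  0.108 ] [ 0.5122 -0.0178  0.106 ]
bar [array([181.7647, 223.1081]), array([233.0622, 267.0937])] [array([ 0.4165, -0.2139,  0.042 ]), array([ 0.5958, -0.2162,  0.042 ])] 0.17932925809035738 [ 0.5062 -0.2151  0.042 ]
panel rows 196.5 193.5 [array([ 0.6375, -0.1135,  0.044 ]), array([ 0.6456, -0.1134,  0.044 ])]
[(0.6, [305.2, 247.8, 65.4, 105.1])]
```

By the top view the lid sits about 3–4 mm to +x of the midline, so I'll turn 2° more clockwise and keep holding.

Emit:
{"method": "servo_tool", "body": {"commands": [{"slide":[0,0,0],"rot":[0,0,2],"claw":0.02},{"slide":[0,0,0],"rot":[0,0,2],"claw":0.02},{"slide":[0,0,0],"rot":[0,0,2],"claw":0.02},{"slide":[0,0,0],"rot":[0,0,2],"claw":0.02}]}}

```text
t: 10.6
tool_pos: [0.5077, 0.0817, 0.2089]
orientation: [-0.0, 1.0, -0.015, 0.001]
ft_force: [-3.8, 1.3, 10.1]
grip_width: 0.0349
grip_force: 76.7
```

```bash
python3 - <<'E'
from geo import *
s=snap('top');h=cv2.cvtColor(s['image'],cv2.COLOR_RGB2HSV)
p,c=big((h[...,0]>100)&(h[...,0]<130)&(h[...,1]>130)&(h[...,2]>25),(253,243))
e=cv2.fitEllipse(cv2.convexHull(p));print('lid',atz(s,e[0],.109))
# panel long edges from columns inside the panel
for c0 in (285,301):
    v=s['image'][185:312,c0-3:c0+4].astype(int).min(2).mean(1);v=np.convolve(v,np.ones(3)/3,'valid')
    i=np.arange(len(v));a=v[5:100];g=np.abs(np.diff(v));top=g[:25].argmax();bot=95+g[95:122].argmax()
    W=[atz(s,(c0,186.5+k),.044) for k in(top,bot)];print(c0,W[0],W[1],(W[0]+W[1])/2,W[0][0]-W[1][0])
q=tool()[2];print(q['ft_force'],q['grip_force'],q['t'])
E
```

```text
lid [ 0.5035 -0.0149  0.109 ]
285 [ 0.6372 -0.0925  0.044 ] [ 0.3714 -0.0967  0.044 ] [ 0.5043 -0.0946  0.044 ] 0.2657839290564749
301 [ 0.6377 -0.1346  0.044 ] [ 0.3721 -0.1369  0.044 ] [ 0.5049 -0.1357  0.044 ] 0.265694611019152
[-4.2219  2.3615 11.6575] 76.72413110733032 10.65
```

The lid is at x=0.5035 against a panel midline of about 0.504, so it is centred and held firmly. Handing in.

```bash
python3 -c "
from workcell import robot
print(robot.job_done())"
```

```text
the job is handed in; nothing more can be done
None
```

I handed the job in at about 10.7 s: the flap is fully down, the blue-lidded pot measures within about 1 mm of the middle of the front, the gripper still holds the carousel knob, and the bottle, cup and roller show no movement in the camera pictures; no verdict was returned.

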